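# Latch the charcoal tub shut

### The job

The lid of the green charcoal tub stands slightly ajar. Swing the brass wire loop of its latch over so that its cross-bar drops in behind the steel keeper on the lid, then press the red lever all the way down against the tub's sloping front so that the lid is pulled tight and stays latched. Leave the kettle, mug, lighter, ash scoop and hand fan where they are.

Things in the scene. Friction and masses are not known exactly. Their poses are not given: they have to be found in the camera images.
- tub: Green steel charcoal tub, fixed, 300 x 300 x 142 mm with its lid. Origin: centre of its underside; z up, x from front to back (robot on the -x side), y along its width. The front is 30 mm high, then slopes up and back at 40 degrees for 155 mm; the latch sits mid-width (y = 0) on that slope and all its hinges run along the tub's y.
- tub_lid (a joint): Lid, hinged along the tub's upper back edge. 0 = tight shut; a springy seal holds it about 0.03 rad open (a 6 mm gap in front) until the latch pulls it down; it cannot be opened beyond 0.05. About 13 N of downward pull at its front edge closes it.
- keeper (a point): Steel hook, 24 mm wide (y), on the lid's front flap. Origin on the flap at the hook's uphill face; x up the slope, z square off the slope, y as the tub's. Post 5 mm thick (x -5 to 0), 12 mm high; a 4 mm lip (x 0 to 4, z 8 to 12) overhangs uphill. The loop's cross-bar belongs behind the post under the lip: tight, its centre is at x about 3, z 3 to 5 mm.
- lever_pivot (a point): Axis of the red lever, 16 mm off the sloping front and 80 mm up it, at the middle of the lever's width.
- latch_lever (a joint): Red lever, 28 mm wide, 5 mm thick, 72 mm long. 0 = fully down, pointing down the slope and parallel to it (latched); 1.57 = square off the slope; up to 2.2, towards the keeper. Starts at 1.45 to 1.8, leaning a little to the robot; friction holds it where left (1 to 2 N at its tip moves it, about 5 N when it pulls the lid). Hooked, it goes over centre at about 0.14 and stays down.
- lever_tip (a point): Middle of the red lever's free end, 72 mm from lever_pivot; the end is rolled, 8 mm thick.
- latch_loop (a joint): Angle of the brass loop to the lever. 3.0 = folded back along the lever, cross-bar beyond the lever's tip (starts 2.85 to 3.0, leaning to the robot by its weight); it falls as the loop swings over towards the keeper. Loop lying on the lid: about the lever's own value less 0.4; latched: about 0. The loop turns freely and drops to whichever side of upright it leans.
- loop_pivot (a point): Axis on which the brass loop turns on the lever, 22 mm from lever_pivot; it moves with the lever.
- loop_bar (a point): Middle of the brass loop's cross-bar, 70 mm from loop_pivot. The loop is a U of 6 mm round wire: side wires at y = -22 and +22 mm, the 44 mm cross-bar between them; the lever fits between the side wires. With the lever as it starts, a loop swung over lands behind the keeper with some 5 to 15 mm to spare.
- kettle: Dented aluminium kettle, 145 mm across, 155 mm high with handle, standing on the stool to the left. Origin at the centre of its underside. Not to be moved.
- mug: White enamel mug, 80 mm across, 80 mm high, on the stool. Origin at the centre of its underside. Not to be moved.
- lighter: Green plastic lighter, 79 x 24 x 17 mm, lying on the table at the right. Origin under its middle. Not to be moved.
- scoop: Small steel ash scoop, 200 x 70 x 34 mm, lying on the table at the right. Origin under its middle. Not to be moved.
- fan: Red plastic hand fan, 265 mm long, 150 mm across its round blade, lying flat on the table at the left. Origin near its middle. Not to be moved.
- stool: Low wooden stool, 280 x 310 mm, 110 mm high, fixed, at the left. Origin at the centre of its underside.

How it is judged:
By the outcome, as a careful person would: the job done as asked, in the order asked, and still so for the second after the job is handed in, with the robot touching nothing.
It also fails if it takes over 50 s, if anything falls off the work surface, if the arm or the gripper's body presses on something with over 40 N, if the wrist force passes 120 N, or if a joint passes its speed limit or range.

### The arm

A 7-joint arm with a two-finger parallel gripper is mounted at the origin on the work surface. World frame = base frame: x ahead of the robot, y to its left, z up, the work surface at z = 0. Lengths are in m, angles in rad, forces in N, time in s.
With the tool pointing down it reaches from about 0.4 to 0.75 m from the base axis. Payload 19.5 kg.
Tool frame: the origin (TCP) lies between the finger pads; the fingertips stand 8 mm ahead of it and the grasp point (between the pads) lies 11 mm behind it; z points along the fingers, y is the direction in which the jaws open and shut (so a half turn about z gives the same grasp; the last joint's range is limited). The gripper opens to 85 mm and grips with 20 to 120 N. Pads are 22 mm wide; open, the fingers measure 114 mm over their backs; the gripper's body (76 mm by 85 mm) begins 54 mm behind the grasp point. The pads swing forward as they close: fully open they stand 13 mm farther back than shut.
Start: joints at [-1.252, 0.707, -0.028, 1.485, 0.022, 0.951, -0.075], TCP at [0.203, 0.538, 0.239] pointing down, gripper open.
Joint ranges: [-2.71, 2.71], [-0.32, 2.16], [-1.57, 1.52], [0, 2.45], [-1.46, 4.6], [0, 2.02], [-2.83, 2.83]. Speed limits (rad/s): [1.89, 1.89, 2.57, 2.57, 3.01, 3.01, 3.01].

### API

Orientations are given as a rotation vector (axis times angle).
In Python, from bench import env gives the robot as it stands.
- The arm moves only by the tool carry_out, never from a script. Its argument "plan" is a list that holds one entry, the list of rows, each a list of 7 numbers: the shift along the tool's x, y, z in m, then the turn, a rotation vector about the tool's x, y, z in rad, then the closure, from 0 (fully open) to 1 (shut). A call has 1 to 20 rows; each row shifts and turns the commanded pose from where the row before left it, along the tool's axes as they then stand; what a row does not reach is not made up. A row lasts 1/10 s, in which the tool goes at most 50 mm and 8.59 degrees, less where a joint would pass 70% of its speed; a pose out of reach is approached as far as the arm can. A call with a gripper value outside its range is refused whole. The fingers move at their own pace and stop on an object; the grip force is fixed at half the most. Time passes only in rows, so rows that do not move let the fingers close. It gives the time, the measured TCP pose, the force and the opening at its end, in the units of the state.
- env.get_obs(): the state, without advancing time (a new reading comes with each control period).
- env.get_image(name): name is "scene" or "top" or "wrist"; returns (picture, depth): 480x640x3 uint8, blue, green, red; 480x640 float32, m along the optical axis (not along the pixel's ray), 0 where there is no reading.
- env.camera_params(name): a dict with "intrinsics" (3x3 intrinsics, pixels), "R" (3x3) and "t" (3): a world point X has camera coordinates R X + t. Camera axes: x right, y down, z forward; pixel columns grow to the right and rows downward; lengths in m; the calibration is good to about 2 mm. A picture is of the moment at which its call begins: read the wrist's pose just before it. camera_params takes no time and is no camera call; for the wrist camera it gives the pose at the moment of the call.
- env.finish_job(): hands the job in, once; it reports no verdict.
Trained networks look in the newest picture that a camera, given by its name, has taken for a name from the list of things; names that differ only in an ending like _2 or _b are one class to them, and where a whole thing is asked for, a point or a joint stands for the part that bears it (a point fixed in the world has none). Each returns a list of dicts, best first, with "confidence" (0 to 1); they miss things now and then, are a little off and sometimes report something else, mostly with a low value. They report only what shows in the picture. A call takes as long as a camera call.
- env.boxes_of(camera, label): "uv" ([column, row] in pixels, amid what is visible of it).
The state is a dict: "time_s": time; "joint_positions": joint angles; "qvel": joint speeds; "joint_efforts": joint torques, N m; "ee_pos": TCP position; "eef_rot": TCP orientation; "ft_force": force on the tool from outside, world axes, zero at the start; "ft_torque": the same for the moment, N m; "opening": finger opening in m.
Only numpy, scipy, OpenCV 4.12 (cv2) and the standard library are available. Lean on these libraries where they do the work, as an engineer would, in place of code of your own. Each camera call takes 0.05 s, during which the arm holds its last target.

## Working session

There is one attempt and no reset: what is moved stays moved. The work goes in short steps, Python scripts to look and compute and a tool call to move; the robot and the scene stay as the last step left them, time stands still between calls to the robot, and variables do not carry over. Pictures are saved under pics/ and viewed, and the job is handed in when it is done.

Besides the shell and the picture viewer there is one more tool, called after "Call:" as name([rows], argument=value, ...), one row to a line, values as JSON. carry_out: Moves the arm, as the interface text tells. Its arguments: {"type":"object","properties":{"plan":{"type":"array"}},"required":["plan"]}

```bash
ls; mkdir -p pics
python3 - <<'E'
from bench import env
import cv2
print(env.get_obs())
for n in ["scene","top","wrist"]:
    im,d=env.get_image(n); cv2.imwrite(f"pics/{n}0.png",im)
    p=env.camera_params(n); print(n,p)
    for l in ["tub","keeper","latch_lever","lever_tip","loop_bar","lever_pivot","loop_pivot"]:
        print(l,[(r["uv"],r["confidence"]) for r in env.boxes_of(n,l)[:2]])
E
```

```text
pics
{'time_s': 0.0, 'joint_positions': array([-1.25170385,  0.70708492, -0.02760485,  1.48502333,  0.02201348,
        0.95089329, -0.07551126]), 'qvel': array([ 0.00085654, -0.00094837,  0.00144341, -0.00117179, -0.00077333,
        0.0007898 , -0.00215204]), 'joint_efforts': array([ 1.18819458e-03, -8.83211088e+01,  1.23532176e+00, -2.36176318e+01,
        1.69226644e-02,  6.28281836e-03,  1.11927404e-04]), 'ee_pos': array([0.20290041, 0.53772847, 0.23883222]), 'eef_rot': array([-5.63655450e-01, -3.09046741e+00,  1.72245524e-03]), 'ft_force': array([ 2.33260228e-04,  6.27462098e-01, -2.05884908e-01]), 'ft_torque': array([-0.02282468,  0.03094354, -0.03590432]), 'opening': 0.08540680390134708}
scene {'intrinsics': array([[511.50939418,   0.        , 321.68321597],
       [  0.        , 511.50939418, 244.9657405 ],
       [  0.        ,   0.        ,   1.        ]]), 'R': array([[-0.21896974,  0.9755887 ,  0.01670165],
       [ 0.77943292,  0.18518868, -0.59848933],
       [-0.58697239, -0.11803324, -0.80095666]]), 't': array([ 0.07024686, -0.37537418,  1.5837709 ])}
tub [([304.3, 2
[... 723 characters left out ...]
([179.6, 350.5], 0.35)]
keeper [([325.0, 185.5], 0.92)]
latch_lever [([305.8, 255.8], 0.56)]
lever_tip [([308.8, 255.8], 0.67)]
loop_bar [([316.3, 260.7], 0.45)]
lever_pivot [([319.8, 200.2], 0.93)]
loop_pivot [([310.5, 256.1], 0.75)]
wrist {'intrinsics': array([[344.65069942,   0.        , 321.91873595],
       [  0.        , 344.65069942, 236.40465375],
       [  0.        ,   0.        ,   1.        ]]), 'R': array([[ 0.35333049,  0.93549777, -0.0012179 ],
       [ 0.89834951, -0.33893607,  0.27944676],
       [ 0.26100903, -0.09983116, -0.96016042]]), 't': array([-0.57405262, -0.03695444,  0.37960231])}
tub []
keeper []
latch_lever []
lever_tip []
loop_bar []
lever_pivot []
loop_pivot []
```

View pics/scene0.png

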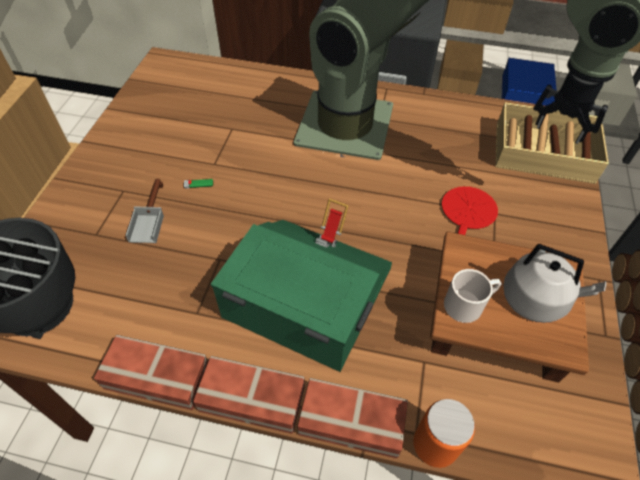

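View pics/top0.png

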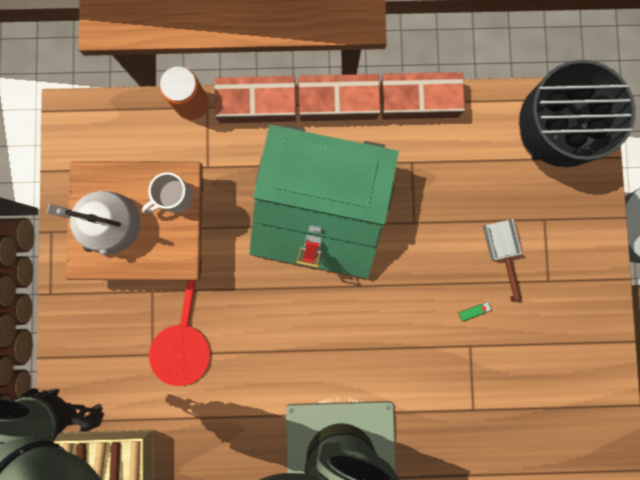

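```bash
cat > h.py <<'E'
from bench import env
import numpy as np, cv2
from scipy.spatial.transform import Rotation as Rn
def cloud(n,im=None,d=None):
    if d is None: im,d=env.get_image(n)
    p=env.camera_params(n);K=p["intrinsics"]
    v,u=np.mgrid[0:480,0:640]
    c=np.stack([(u-K[0,2])/K[0,0]*d,(v-K[1,2])/K[1,1]*d,d],-1)
    return im,d,(c-p["t"])@p["R"]
def proj(n,X,p=None):
    p=p or env.camera_params(n);c=np.atleast_2d(X)@p["R"].T+p["t"];q=c@p["intrinsics"].T;return q[:,:2]/q[:,2:]
E
python3 - <<'E'
from h import *
im,d,P=cloud("top")
np.savez("top.npz",im=im,d=d,P=P)
hsv=cv2.cvtColor(im,cv2.COLOR_BGR2HSV)
g=(hsv[...,0]>60)&(hsv[...,0]<90)&(hsv[...,1]>120)&(d>0)
roi=np.zeros_like(g);roi[110:300,230:420]=1
g&=roi
top=g&(P[...,2]>.125)
print(top.sum(), np.median(P[top][:,2]))
r=cv2.minAreaRect(P[g][:,:2].astype(np.float32)*1000); print(r, cv2.boxPoints(r))
r=cv2.minAreaRect(P[top][:,:2].astype(np.float32)*1000); print(r, cv2.boxPoints(r))
cv2.imwrite("pics/topz.png",cv2.resize(im[215:285,245:385],None,fx=5,fy=5,interpolation=cv2.INTER_CUBIC))
im,d,P2=cloud("scene")
np.savez("scene.npz",im=im,d=d,P=P2)
cv2.imwrite("pics/scz.png",cv2.resize(im[185:265,270:390],None,fx=6,fy=6,interpolation=cv2.INTER_CUBIC))
E
```

```text
0 nan
((0.0, 0.0), (0.0, 0.0), 0.0) [[0. 0.]
 [0. 0.]
 [0. 0.]
 [0. 0.]]
((0.0, 0.0), (0.0, 0.0), 0.0) [[0. 0.]
 [0. 0.]
 [0. 0.]
 [0. 0.]]
  return _methods._mean(a, axis=axis, dtype=dtype,
  ret = ret.dtype.type(ret / rcount)
```

View pics/topz.png

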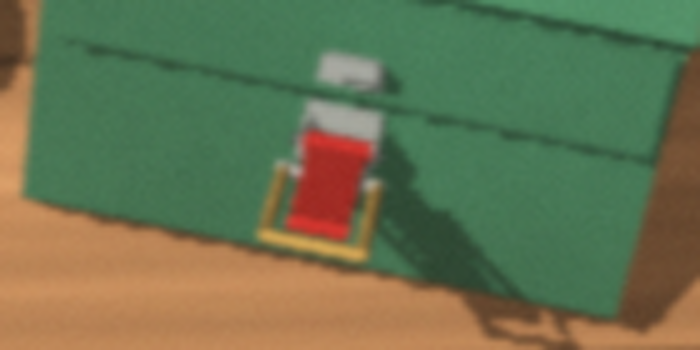

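View pics/scz.png

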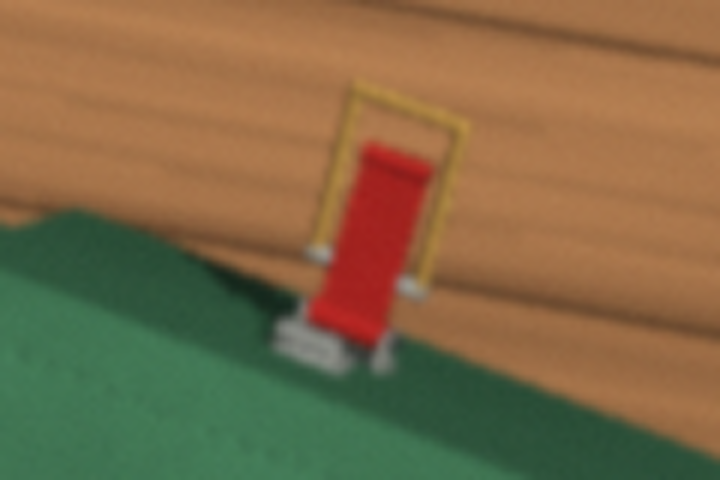

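Run:
```python
from h import *
f=np.load("top.npz");im,d,P=f["im"],f["d"],f["P"]
hsv=cv2.cvtColor(im,cv2.COLOR_BGR2HSV)
print((d>0).mean(),hsv[180,325],im[180,325],d[180,325],P[180,325],P[240,280],P[330,400])
```

```text
0.9958854166666666 [ 70 110 149] [106 149  85] 1.213095 [0.65949557 0.02192047 0.15355875] [0.53219613 0.13208737 0.07233379] [ 0.30418476 -0.15869192  0.00244433]
```

```bash
cat > fit.py <<'E'
from h import *
for n,roi in(("top",(110,300,230,420)),("scene",(210,370,205,400))):
    f=np.load(n+".npz");im,d,P=f["im"],f["d"],f["P"]
    hsv=cv2.cvtColor(im,cv2.COLOR_BGR2HSV)
    g=(hsv[...,0]>60)&(hsv[...,0]<90)&(hsv[...,1]>70)&(d>0)
    m=np.zeros_like(g);m[roi[0]:roi[1],roi[2]:roi[3]]=1;g&=m
    Q=P[g]; top=Q[Q[:,2]>.138]
    A=np.c_[top[:,:2],np.ones(len(top))];c,*_=np.linalg.lstsq(A,top[:,2],rcond=None)
    print(n,len(Q),len(top),np.median(top[:,2]),"plane",c,"std",np.std(top[:,2]-A@c))
    for S in(Q[Q[:,2]>.01],top):
        r=cv2.minAreaRect(S[:,:2].astype(np.float32)*1000);print(r,cv2.boxPoints(r).round(0).tolist())
    # slope points: normal
    S=Q[(Q[:,2]>.045)&(Q[:,2]<.115)]
    mu=S.mean(0);u,s,vt=np.linalg.svd(S-mu);print(mu,vt[2],s/np.sqrt(len(S)))
E
python3 fit.py
```

```text
top 15965 10098 0.14597857380782353 plane [-0.01816785  0.00412147  0.15790758] std 0.0030341018600684626
((615.725341796875, 29.332626342773438), (310.91558837890625, 299.8875427246094), 76.86065673828125) [[434.0, -88.0], [726.0, -156.0], [797.0, 147.0], [505.0, 215.0]]
((668.4652099609375, 20.585311889648438), (303.9995422363281, 192.26193237304688), 77.00015258789062) [[541.0, -106.0], [728.0, -149.0], [796.0, 147.0], [609.0, 190.0]]
[0.52267441 0.05176743 0.07816124] [-0.6302123   0.13546892  0.76451333] [0.09276746 0.02998799 0.00784437]
scene 15809 10787 0.1461850683498363 plane [-0.0245885   0.00478378  0.16255071] std 0.0024926118515209957
((623.1830444335938, 34.12370300292969), (308.0617980957031, 291.99853515625), 76.77115631103516) [[446.0, -82.0], [730.0, -149.0], [801.0, 151.0], [516.0, 217.0]]
((672.8922729492188, 21.606063842773438), (306.5631103515625, 187.65838623046875), 76.92622375488281) [[547.0, -106.0], [730.0, -149.0], [799.0, 150.0], [616.0, 192.0]]
[0.69405424 0.04489946 0.0784496 ] [-0.03263934 -0.00703044  0.99944247] [0.11205977 0.09238762 0.02062904]
```

```bash
cat > model.py <<'E'
from h import *
from scipy.optimize import least_squares
c40,s40=np.cos(np.radians(40)),np.sin(np.radians(40))
U=np.array([c40,0,s40]);N=np.array([-s40,0,c40]);Y=np.array([0,1.,0])
O=np.array([-.15,0,.03])
LP=O+.08*U+.016*N
def ldir(a): return -np.cos(a)*U+np.sin(a)*N      # 0=down slope
def lnor(a): return np.sin(a)*U+np.cos(a)*N        # toward keeper side
def pts(a,b):
    lv=ldir(a); piv=LP+.022*lv
    # loop: angle b relative to lever: 3.14 folded along lever; 0 latched: lever dir down(0), loop dir up-slope
    w=-np.cos(b)*lv+np.sin(b)*lnor(a)   # a=0,b=0 ->U ; sign check at fit
    return lv,piv,w
def world(T,p): x,y,th=T;c,s=np.cos(th),np.sin(th);p=np.atleast_2d(p);return np.c_[c*p[:,0]-s*p[:,1]+x,s*p[:,0]+c*p[:,1]+y,p[:,2]]
E
cat > f2.py <<'E'
from model import *
def mod(q):
    T=q[:3];a,b=q[3:5];lv,piv,w=pts(a,b)
    bar=piv+.07*w; tip=LP+.072*lv
    loop=[bar+.022*Y,bar-.022*Y]; tp=[tip+.014*Y,tip-.014*Y]; pv=[piv+.022*Y,piv-.022*Y]
    return world(T,loop+tp+pv+[[-.15,.15,.03],[-.15,-.15,.03]])
top=np.array([[297.4,262.4],[318.6,266.4],[303,260.6],[314.6,262.6],[301.4,248],[319.6,251.4],[250,254.4],[368.6,278.4]])
sc=np.array([[347.8,205.8],[329.5,199.7],[342.2,212.5],[331.3,209.3],[340.3,233],[323.3,226.7]])
pt,ps=env.camera_params("top"),env.camera_params("scene")
def res(q):
    M=mod(q);return np.r_[(proj(0,M,pt)-top).ravel(),(proj(0,M[:6],ps)-sc).ravel()]
for b0 in(2.9,):
    r=least_squares(res,[.618,.031,-.23,1.6,b0],loss="soft_l1");print(r.x,r.cost);print(r.fun.reshape(-1,2).round(1).tolist())
    q=r.x;lv,piv,w=pts(*q[3:5])
    for n,p in(("LP",LP),("piv",piv),("bar",piv+.07*w),("tip",LP+.072*lv)):print(n,world(q[:3],p).round(4))
E
python3 f2.py
```

```text
[ 0.61660699  0.03475906 -0.21945935  1.57494934  3.02964898] 11.23576461497457
[[-0.4, 0.0], [-2.0, -0.1], [-1.6, 0.0], [-1.0, 0.4], [-0.3, -0.8], [0.1, -0.6], [-1.7, -0.3], [-1.2, -1.1], [-1.2, -1.0], [-0.5, -1.2], [-0.4, -1.1], [-0.6, -2.0], [-1.8, -0.2], [-1.9, -0.4]]
LP [[0.52   0.0563 0.0937]]
piv [[0.5062 0.0594 0.1106]]
bar [[0.4687 0.0678 0.1691]]
tip [[0.475  0.0663 0.149 ]]
```

```bash
cat > tgt.py <<'E'
from model import *
import sys
T=(.6166,.0348,-.2195)
def base():
    # tool x = -tub x, tool z down, y = tub y
    th=T[2];return np.array([[-np.cos(th),-np.sin(th),0],[-np.sin(th),np.cos(th),0],[0,0,-1.]]).T.reshape(3,3) if 0 else np.column_stack([[-np.cos(th),-np.sin(th),0],[-np.sin(th),np.cos(th),0],[0,0,-1.]])
def go(p,tilt=0.):
    "tub-frame target, tilt: tool z leans to +tub x by tilt"
    o=env.get_obs();R0=Rn.from_rotvec(o["eef_rot"]).as_matrix()
    R1=base()@Rn.from_rotvec([0,-tilt,0]).as_matrix()
    W=world(T,p)[0]
    print("t",o["time_s"],"cur tub",totub(o["ee_pos"]).round(4),"f",o["ft_force"].round(1),"q",o["joint_positions"].round(2))
    print("shift",(R0.T@(W-o["ee_pos"])).round(4),"rot",Rn.from_matrix(R0.T@R1).as_rotvec().round(4),"world tgt",W.round(3),"toolz",(R1[:,2]).round(2))
def totub(w): x,y,th=T;c,s=np.cos(th),np.sin(th);d=np.asarray(w)-[x,y,0];return np.array([c*d[0]+s*d[1],-s*d[0]+c*d[1],d[2]])
E
python3 - <<'E'
from tgt import *
lv,piv,w=pts(1.575,3.0);print("bar",piv+.07*w,"piv",piv,"tip",LP+.072*lv)
go([-.19,0,.22]);go([-.19,0,.22],.5)
E
```

```text
bar [-0.14979878  0.          0.1701831 ] piv [-0.1130714   0.          0.11059199] tip [-0.14504949  0.          0.14902898]
t 1.3 cur tub [-0.5133  0.401   0.2393] f [ 0.1 -0.4 -0.4] q [-1.25  0.71 -0.03  1.48  0.02  0.95 -0.08]
shift [-0.3765 -0.3515  0.0193] rot [-1.000e-04 -0.000e+00 -1.413e-01] world tgt [0.431 0.076 0.22 ] toolz [ 0.  0. -1.]
t 1.3 cur tub [-0.5133  0.401   0.2393] f [ 0.1 -0.4 -0.4] q [-1.25  0.71 -0.03  1.48  0.02  0.95 -0.08]
shift [-0.3765 -0.3515  0.0193] rot [-0.0354 -0.4992 -0.1383] world tgt [0.431 0.076 0.22 ] toolz [ 0.47 -0.1  -0.88]
```

Call:
carry_out([
  [[0,0,0,0,0,-0.141,1],[-0.015,-0.018,0.001,0,0,0,1],[-0.025,-0.031,0.001,0,0,0,1],[-0.025,-0.031,0.001,0,0,0,1],[-0.025,-0.031,0.001,0,0,0,1],[-0.025,-0.031,0.001,0,0,0,1],[-0.025,-0.031,0.002,0,0,0,1],[-0.025,-0.031,0.002,0,0,0,1],[-0.025,-0.031,0.002,0,0,0,1],[-0.025,-0.031,0.002,0,0,0,1],[-0.025,-0.031,0.002,0,0,0,1],[-0.025,-0.031,0.002,0,0,0,1],[-0.025,-0.031,0.002,0,0,0,1],[-0.02,-0.025,0.001,0,0,0,1],[-0.013,-0.017,0.001,0,0,0,1],[0,0,0,0,0,0,1]],
])

```text
time_s: 2.9
ee_pos: [0.4316, 0.0736, 0.2182]
eef_rot: [0.351, 3.122, -0.001]
ft_force: [-0.0, 0.9, -0.0]
opening: -0.0002
```

Run:
```python
from tgt import *
go([-.18,0,.178])
for n in("wrist","scene","top"):
    im,d=env.get_image(n); 
    cv2.imwrite(f"pics/{n}1.png",im if n=="wrist" else cv2.resize(im[160:290,240:420],None,fx=4,fy=4,interpolation=cv2.INTER_CUBIC))
```

```text
t 2.9 cur tub [-0.189  -0.0024  0.2182] f [-0.   0.9 -0. ] q [-0.14  0.55 -0.17  1.98  0.15  0.62  0.94]
shift [-0.009   0.0024  0.0402] rot [-0.0008  0.0004 -0.0044] world tgt [0.441 0.074 0.178] toolz [ 0.  0. -1.]
```

View pics/wrist1.png

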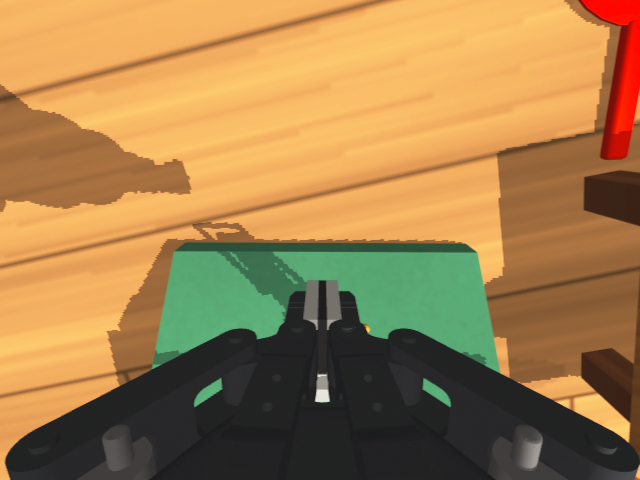

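View pics/scene1.png

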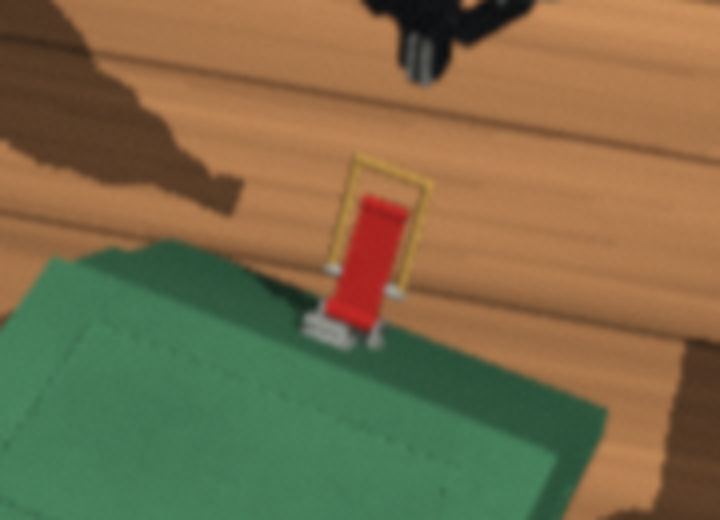

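View pics/top1.png

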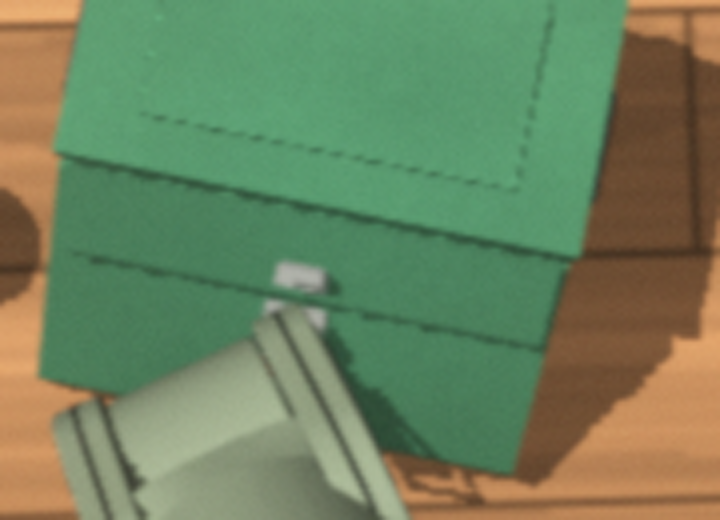

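Run:
```python
from tgt import *
o=env.get_obs();e=o["ee_pos"];tip=e-[0,0,.008]
for n in("scene","top","wrist"):print(n,proj(n,tip),(proj("scene",tip)-[240,160])*4)
p=env.camera_params("wrist");print(totub(-p["R"].T@p["t"]))
```

```text
scene [[345.83198863 177.80333233]] [[423.3279545   71.21332931]]
top [[302.65496855 281.69479358]] [[423.3279545   71.21332931]]
wrist [[323.49491981 297.48940902]] [[423.3279545   71.21332931]]
[-2.61209351e-01 -6.66062943e-05  3.53211341e-01]
```

Call:
carry_out([
  [[0,0.002,0.015,0,0,0,1],[0,0,0.016,0,0,0,1],[0,0,0.016,0,0,0,1],[-0.01,0,0,0,0,0,1],[-0.01,0,0,0,0,0,1],[-0.01,0,0,0,0,0,1],[-0.01,0,0,0,0,0,1],[0,0,0,0,0,0,1]],
])

```text
time_s: 3.85
ee_pos: [0.4707, 0.0702, 0.1713]
eef_rot: [0.343, 3.122, 0.0]
ft_force: [-0.5, 0.3, -0.3]
opening: -0.0
```

Run:
```python
from tgt import *
go([-.105,0,.171])
for n in("scene",):
    im,d=env.get_image(n); 
    cv2.imwrite(f"pics/{n}2.png",cv2.resize(im[150:270,270:430],None,fx=5,fy=5,interpolation=cv2.INTER_CUBIC))
```

```text
t 3.85 cur tub [-0.1501  0.0028  0.1713] f [-0.5  0.3 -0.3] q [-0.13  0.67 -0.16  1.92  0.18  0.56  0.95]
shift [-0.0451 -0.0028  0.0003] rot [0.0003 0.0005 0.0006] world tgt [0.514 0.058 0.171] toolz [ 0.  0. -1.]
```

View pics/scene2.png

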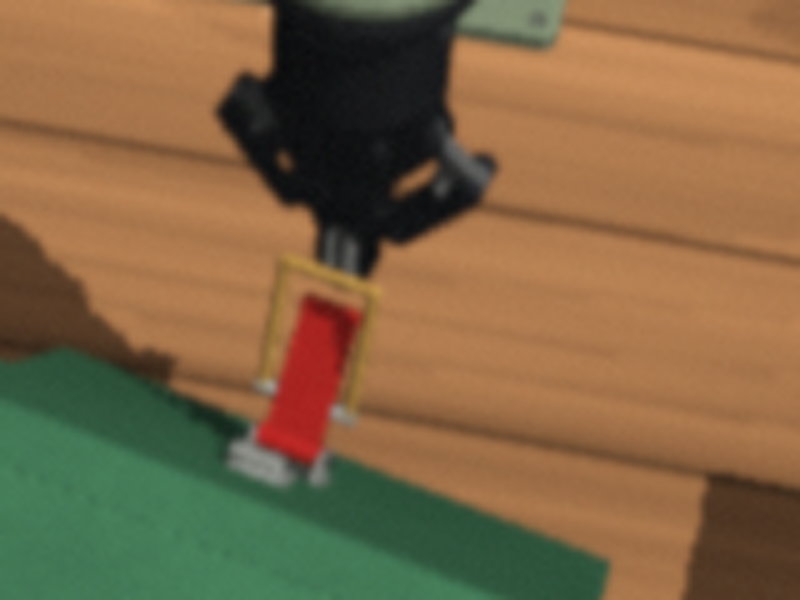

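Call:
carry_out([
  [[-0.008,-0.001,0,0,0,0,1],[-0.008,-0.001,0,0,0,0,1],[-0.008,-0.001,0,0,0,0,1],[-0.008,0,0,0,0,0,1],[-0.008,0,0,0,0,0,1],[-0.006,0,0,0,0,0,1],[0,0,0,0,0,0,1],[0,0,0,0,0,0,1]],
])

```text
time_s: 4.7
ee_pos: [0.5143, 0.0565, 0.1712]
eef_rot: [-0.345, -3.122, 0.0]
ft_force: [0.3, 0.6, -0.4]
opening: 0.0001
```

Run:
```python
from tgt import *
go([-.105,0,.171])
for n in("scene",):
    im,d=env.get_image(n); 
    cv2.imwrite(f"pics/{n}3.png",cv2.resize(im[150:270,270:430],None,fx=5,fy=5,interpolation=cv2.INTER_CUBIC))
```

```text
t 4.7 cur tub [-0.1046 -0.0011  0.1712] f [ 0.3  0.6 -0.4] q [-0.08  0.72 -0.17  1.78  0.18  0.66  1.  ]
shift [0.0004 0.0011 0.0002] rot [-0.0001 -0.0003 -0.0003] world tgt [0.514 0.058 0.171] toolz [ 0.  0. -1.]
```

View pics/scene3.png

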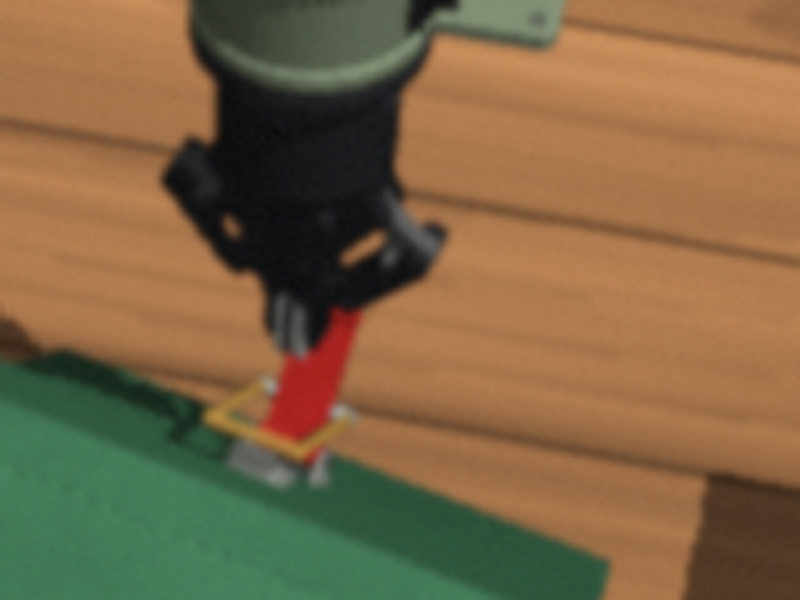

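```bash
cat > ov.py <<'E'
from tgt import *
import sys
def ov(n,a,b,name,crop,f=5):
    im,d=env.get_image(n);x0,y0,x1,y1=crop
    big=cv2.resize(im[y0:y1,x0:x1],None,fx=f,fy=f,interpolation=cv2.INTER_CUBIC);raw=big.copy()
    lv,piv,w=pts(a,b);bar=piv+.07*w;h=.022*Y
    for pl,c in(([piv+h,bar+h,bar-h,piv-h],(255,0,255)),([LP,LP+.072*lv],(255,255,0))):
        q=(proj(n,world(T,pl))-[x0,y0]+.5)*f
        cv2.polylines(big,[q.astype(int)],False,c,1)
    cv2.imwrite(name,np.hstack([raw,big]) if raw.shape[1]<=400 else big)
    return raw
E
python3 - <<'E'
from ov import *
ov("scene",1.575,1.2,"pics/ov1.png",(290,200,370,270),5)
E
```

```text
(no output)
```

View pics/ov1.png

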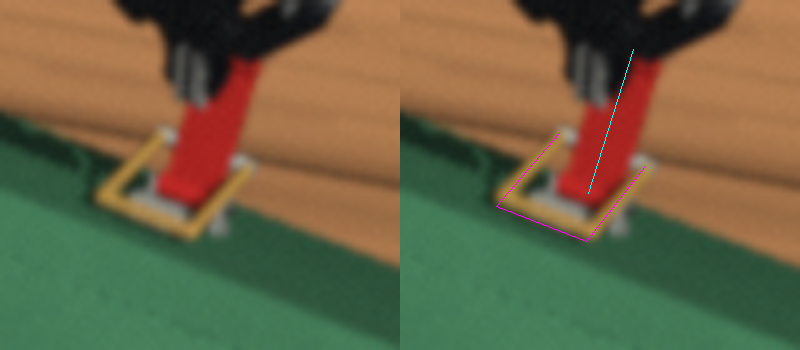

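Call:
carry_out([
  [[0.01,0.001,0,0,0,0,1],[0.011,0,0,0,0,0,1],[0.01,0,0,0,0,0,1],[0,0,0.006,0,0,0,1],[0.002,0,0.008,0,0,0,1],[0.002,0,0.008,0,0,0,1],[0.002,0,0.008,0,0,0,1],[0.002,0,0.008,0,0,0,1],[0.002,0,0.008,0,0,0,1],[0.002,0,0.008,0,0,0,1],[0,0,0,0,0,0,1]],
])

```text
time_s: 5.9
ee_pos: [0.4723, 0.0668, 0.1163]
eef_rot: [-0.344, -3.121, 0.001]
ft_force: [0.7, 0.2, 0.1]
opening: -0.0001
```

Run:
```python
from ov import *
go([-.15,0,.104])
ov("scene",.9,.5,"pics/ov2.png",(290,200,370,270),5)
```

```text
t 5.9 cur tub [-0.1478 -0.0002  0.1163] f [0.7 0.2 0.1] q [-0.14  0.77 -0.12  1.97  0.21  0.41  0.93]
shift [0.0022 0.0002 0.0123] rot [-0.0006 -0.0012 -0.0001] world tgt [0.47  0.067 0.104] toolz [ 0.  0. -1.]
```

View pics/ov2.png

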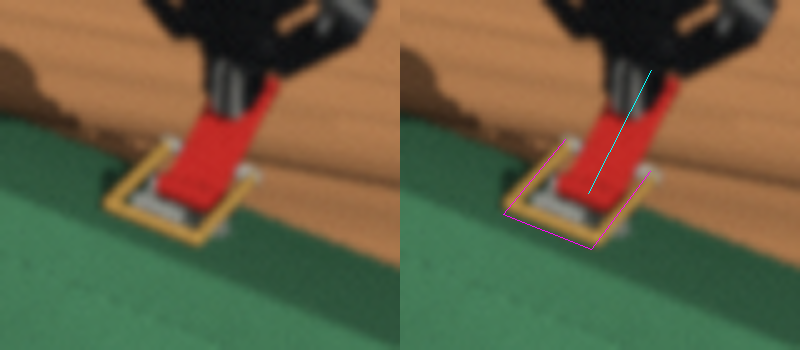

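Call:
carry_out([
  [[0.001,0,0.006,0,0,0,1],[0.001,0,0.006,0,0,0,1],[0.001,0,0.006,0,0,0,1],[0.001,0,0.006,0,0,0,1],[0,0,0.006,0,0,0,1],[0,0,0,0,0,0,1]],
])

```text
time_s: 6.55
ee_pos: [0.4682, 0.0676, 0.0864]
eef_rot: [-0.344, -3.121, 0.001]
ft_force: [0.6, -0.9, -0.1]
opening: -0.0001
```

Run:
```python
from ov import *
go([-.152,0,.068])
ov("scene",.4,.2,"pics/ov3.png",(290,200,370,270),5)
```

```text
t 6.55 cur tub [-0.152  -0.0003  0.0864] f [ 0.6 -0.9 -0.1] q [-0.16  0.83 -0.1   2.    0.23  0.32  0.91]
shift [-0.      0.0003  0.0184] rot [-0.0008 -0.0017 -0.0001] world tgt [0.468 0.068 0.068] toolz [ 0.  0. -1.]
```

View pics/ov3.png

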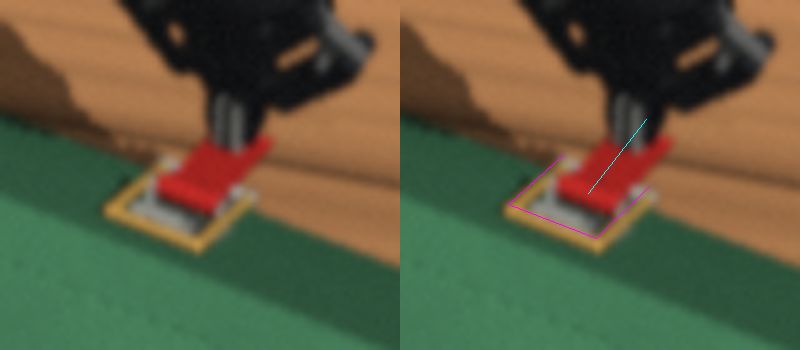

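Call:
carry_out([
  [[0,0,0.005,0,0,0,1],[0,0,0.005,0,0,0,1],[0,0,0.005,0,0,0,1],[0,0,0,0,0,0,1]],
])

```text
time_s: 7.0
ee_pos: [0.4685, 0.0676, 0.0716]
eef_rot: [-0.344, -3.122, 0.001]
ft_force: [1.0, 0.2, 0.4]
opening: -0.0002
```

Run:
```python
from ov import *
go([-.152,0,.068])
ov("scene",.1,.05,"pics/ov4.png",(290,200,370,270),5)
```

```text
t 7.0 cur tub [-0.1517 -0.0002  0.0716] f [1.  0.2 0.4] q [-0.16  0.86 -0.08  2.01  0.23  0.28  0.91]
shift [0.0003 0.0002 0.0036] rot [-0.0006 -0.001  -0.0003] world tgt [0.468 0.068 0.068] toolz [ 0.  0. -1.]
```

View pics/ov4.png

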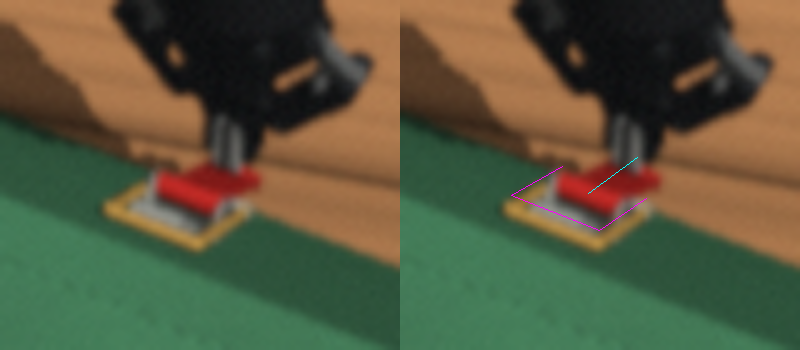

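Call:
carry_out([
  [[0,0,0.003,0,0,0,1],[0,0,0.003,0,0,0,1],[0,0,0.003,0,0,0,1],[0,0,0,0,0,0,1],[0,0,0,0,0,0,1]],
])

```text
time_s: 7.55
ee_pos: [0.4695, 0.0677, 0.0661]
eef_rot: [0.344, 3.119, 0.001]
ft_force: [-14.8, -1.0, 84.8]
opening: -0.0002
```

Run:
```python
from ov import *
go([-.152,0,.068])
ov("scene",0,.0,"pics/ov5.png",(290,200,370,270),5)
```

```text
t 7.55 cur tub [-1.507e-01  1.000e-04  6.610e-02] f [-14.8  -1.   84.8] q [-0.17  0.87 -0.08  2.01  0.24  0.26  0.91]
shift [ 0.0013 -0.0001 -0.0019] rot [ 0.0009  0.0037 -0.0003] world tgt [0.468 0.068 0.068] toolz [ 0.  0. -1.]
```

View pics/ov5.png

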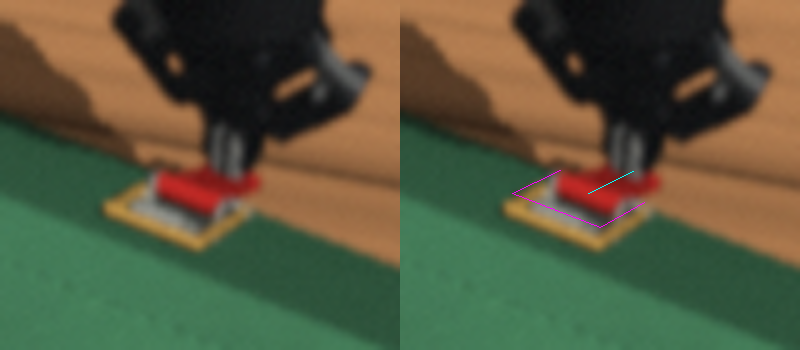

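Call:
carry_out([
  [[0,0,-0.004,0,0,0,1],[0,0,-0.01,0,0,0,1],[0,0,-0.03,0,0,0,1],[0.02,0,-0.04,0,0,0,1],[0.04,0,-0.02,0,0,0,1],[0.05,0,0,0,0,0,1],[0.05,0,0,0,0,0,1],[0,0.04,0,0,0,0,1],[0,0.05,0,0,0,0,1],[0,0.05,0,0,0,0,1],[0,0.05,0,0,0,0,1],[0,0,0,0,0,0,1]],
])

```text
time_s: 8.8
ee_pos: [0.3542, 0.2938, 0.1672]
eef_rot: [0.336, 3.123, 0.006]
ft_force: [-1.1, -2.5, -0.3]
opening: -0.0
```

```bash
python3 - <<'E'
from ov import *
go([-.152,0,.068])
ov("scene",0,.0,"pics/ov6.png",(290,200,370,270),5)
ov("top",0,.0,"pics/ov7.png",(280,210,340,280),6)
im,d,P=cloud("top");np.savez("top.npz",im=im,d=d,P=P)
im,d,P=cloud("scene");np.savez("scene.npz",im=im,d=d,P=P)
import cv2;cv2.imwrite("pics/scf.png",im)
E
python3 fit.py
```

```text
t 8.8 cur tub [-0.3124  0.1956  0.1672] f [-1.1 -2.5 -0.3] q [-0.74  0.66 -0.04  1.98  0.05  0.49  0.54]
shift [-0.1594 -0.1968  0.0985] rot [0.0039 0.0004 0.0051] world tgt [0.468 0.068 0.068] toolz [ 0.  0. -1.]
top 15854 9658 0.14354471228786914 plane [ 0.00033697 -0.00043299  0.14342881] std 0.002624599569906349
((615.4256591796875, 29.538116455078125), (311.0569763183594, 300.00531005859375), 76.98328399658203) [[434.0, -88.0], [727.0, -156.0], [797.0, 147.0], [504.0, 215.0]]
((671.1627807617188, 20.199905395507812), (304.158203125, 185.8566131591797), 77.03343200683594) [[546.0, -107.0], [728.0, -149.0], [796.0, 148.0], [615.0, 189.0]]
[0.52497714 0.05195274 0.07924094] [-0.61042826  0.13322743  0.78078665] [0.09379749 0.03162738 0.00688601]
scene 15659 10457 0.14374044720693496 plane [-0.00284689 -0.00030429  0.14570484] std 0.0022541389306388053
((623.4052734375, 36.88224792480469), (312.5015869140625, 294.79315185546875), 76.7032241821289) [[444.0, -81.0], [731.0, -149.0], [803.0, 155.0], [516.0, 223.0]]
((674.7232666015625, 21.410232543945312), (306.1676330566406, 183.2933349609375), 76.76577758789062) [[550.0, -107.0], [729.0, -149.0], [799.0, 149.0], [621.0, 191.0]]
[0.68307059 0.04590664 0.07922214] [-0.01867798 -0.0026806   0.99982196] [0.11408703 0.09365179 0.02023051]
```

View pics/ov6.png

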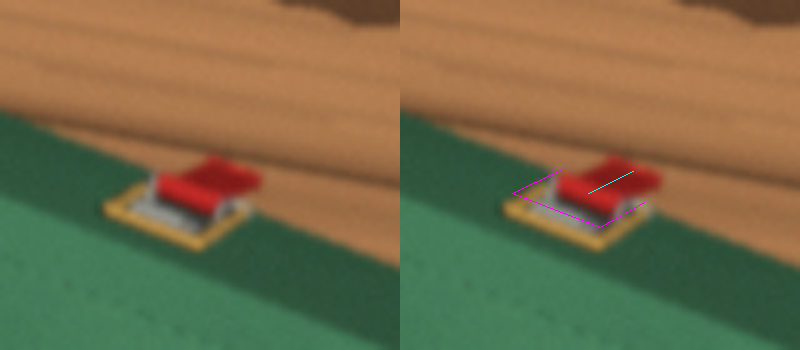

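View pics/ov7.png

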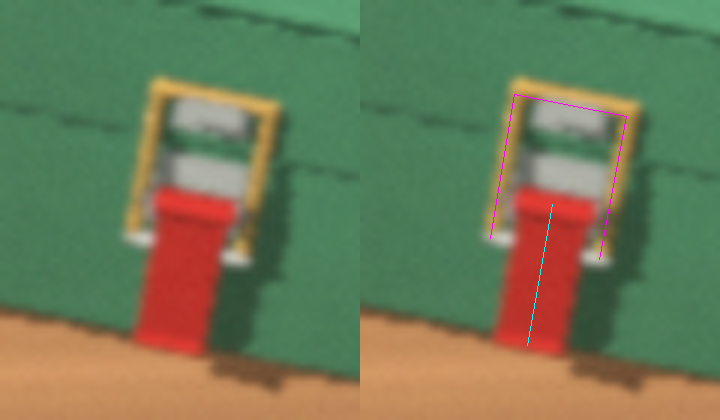

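Run:
```python
from tgt import *
for n in("top","scene"):
    f=np.load(n+".npz");im,d,P=f["im"],f["d"],f["P"]
    hsv=cv2.cvtColor(im,cv2.COLOR_BGR2HSV).astype(int)
    r=((hsv[...,0]<8)|(hsv[...,0]>172))&(hsv[...,1]>150)&(d>0)
    r=cv2.erode(r.astype(np.uint8),np.ones((3,3)))>0
    Q=np.array([totub(p) for p in P[r]]);Q=Q[(abs(Q[:,0]+.13)<.07)&(abs(Q[:,1])<.04)]
    s=(Q-O)@U;z=(Q-O)@N
    k=(s<.07)&(s>.015)
    A=np.c_[s[k],np.ones(k.sum())];c,*_=np.linalg.lstsq(A,z[k],rcond=None)
    print(n,k.sum(),"slope",c,"s range",s.min(),s.max(),"z mean",z[k].mean(),z[k].std())
```

```text
top 144 slope [0.01636351 0.01860124] s range 0.012001629707188563 0.08542081851009448 z mean 0.01929567552675255 0.00202501674574368
scene 43 slope [0.01253946 0.01868247] s range 0.017434112973857774 0.08855083833548807 z mean 0.019194204520878617 0.0006475562021800837
```

View pics/scf.png

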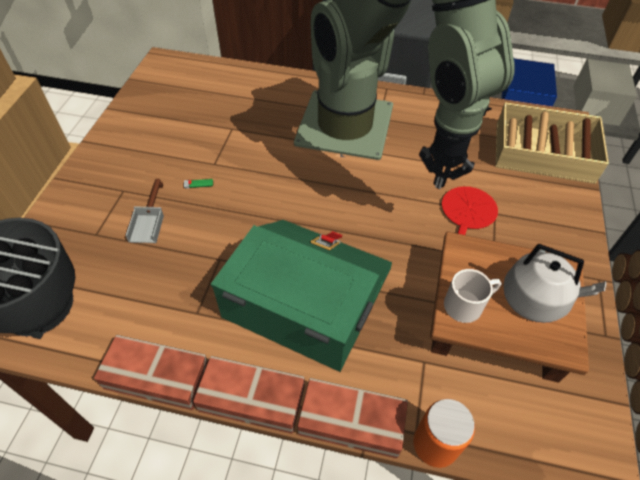

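The lever lies parallel to the slope: its fitted tilt is about 0.01–0.02 rad, and it stands 19 mm off the slope (18.5 expected). The lid plane is level, the loop's bar is behind the keeper, and the other objects have not moved. The gripper is clear, so I'm handing in the job.

Run:
```python
from h import *
print(env.finish_job())
```

```text
the job is handed in; nothing more can be done
None
```

The tub is latched. I swung the brass loop over with the closed fingertips and it dropped behind the keeper. Then I pressed the red lever down to its stop, moved the gripper clear, and handed the job in at about 9 s.

**Last checks:**
- **Lever:** it is parallel to the slope within about 0.02 rad and stands 19 mm off it, where 18.5 mm was expected. It stayed down after I let go.
- **Lid:** its top is now level, at most 0.003 rad of tilt. Before latching it measured about 0.02 rad.
- **Loop:** in the top view the cross-bar lies uphill of the keeper, behind its lip. It sat about 5 mm farther uphill than my flat model predicted, which fits the bar lying lower than the loop's pivot.
- **Other things:** in the last scene picture the kettle, mug, lighter, scoop and fan look to be where they were; I did not measure them.

**Force:** the final press against the stop went harder than I meant. The wrist read about 85 N through the fingertips, below the 120 N limit, and I backed off at once. That is the reading at the end of the move; I have no record of the peak during it.

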